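# Pour the standoffs from the flip-top box into the tray

### The arm

A 6-joint arm with a two-finger parallel gripper is mounted at the origin on the work surface. World frame = base frame: x ahead of the robot, y to its left, z up, the work surface at z = 0. Lengths are in m, angles in rad, forces in N, time in s.
With the tool pointing down it reaches from about 0.225 to 0.875 m from the base axis. Payload 3.4 kg.
Tool frame: the origin (TCP) lies at the very end of the fingers, on their centre line; the grasp point (between the pads) lies 19 mm behind it; z points along the fingers, y is the line along which they close (so a half turn about z gives the same grasp; the last joint's range is limited). The gripper opens to 85 mm and grips with 20 to 120 N. Pads are 22 mm wide; open, the fingers measure 114 mm over their backs; the gripper's body (76 mm by 85 mm) begins 54 mm behind the grasp point. The pads swing forward as they close: fully open they stand 13 mm farther back than shut.
Start: joints at [-1.31, 0.276, 1.505, -0, 1.361, -0.121], TCP at [0.214, -0.534, 0.194] pointing down, gripper open.
Joint ranges: [-2.89, 2.89], [-0.75, 2.08], [0.22, 2.7], [-1.18, 4.32], [0.11, 2.71], [-2.7, 2.7]. Speed limits (rad/s): [2.57, 2.57, 3.14, 3.14, 3.14, 3.14].

### API

Orientations are given as a unit quaternion [w, x, y, z].
In Python, from rig import get_state, optics, sign_off gives the robot as it stands.
- The arm moves only by the tool send_rows, never from a script. Its argument "increments" is a list of rows, each an object with "gripper": the gripper's target within -1 to 1 (shut at 1, half-way at 0, fully open at -1); "linear": the shift along the world's x, y, z in m, a list of three; "delta_rot": the turn, a rotation vector about the world's x, y, z in rad, a list of three. In form: [{"gripper": gripper, "linear": [dx, dy, dz], "delta_rot": [rx, ry, rz]}, ...]. A call has 1 to 8 rows; each row is the pose to reach, as a shift and turn from the pose commanded when the call began; what a row does not reach only later rows make up. A row lasts 1/10 s, in which the tool goes at most 50 mm and 8.59 degrees, less where a joint would pass 70% of its speed; a pose out of reach is approached as far as the arm can. A call with a gripper value outside its range is refused whole. The fingers move at their own pace and stop on an object; "newtons" is the grip in N (left out, the last holds). Time passes only in rows, so rows that repeat a pose let the fingers close. It gives the time, the measured TCP pose, the force, the opening and the grip force at its end, in the units of the state.
- get_state(): the state, without advancing time (a new reading comes with each control period).
- optics.get_image(name): name is "side" or "top" or "wrist"; returns a dict with "pixels" (420x560x3 uint8, blue, green, red), "K" (3x3 intrinsics, pixels), "k1" (the pictures are not rectified: a ray, as slopes to the right and down, at radius r is drawn at 1 + k1 r^2 times it, then the intrinsics apply), "rvec" (rotation vector, rad) and "tvec" (3), from world to camera coordinates, as OpenCV has them; the wrist camera has in their place "T_tool_cam" (4x4, takes a point from camera to tool coordinates, whose origin is the TCP and whose axes are the flange's). Camera axes: x right, y down, z forward; pixel columns grow to the right and rows downward; lengths in m; the calibration is good to about 2 mm. A picture is of the moment at which its call begins: read the wrist's pose just before it. There is no depth.
- sign_off(): hands the job in; it is judged then, once.
The state is a dict: "clock": time; "qpos": joint angles; "qd": joint speeds; "effort": joint torques, N m; "position": TCP position; "ee_rot": TCP orientation; "contact_force": force on the tool from outside, world axes, zero at the start; "moment": the same for the moment, N m; "width": finger opening in m; "gripper_force": force on a finger pad.
Only numpy, scipy, OpenCV 4.12 (cv2) and the standard library are available. Lean on these libraries where they do the work, as an engineer would, in place of code of your own. Each camera call takes 0.05 s, during which the arm holds its last target. There are 200 camera calls.

### The job

Lift the flip-top box of standoffs off its mat, hold it over the steel tray and turn it well over, nose down, so that the lid swings open by itself and all five standoffs slide out into the tray. Keep it tipped, its lid hanging open, until they are all out; then set the empty box back upright on its mat with its lid shut. Leave the battery holder and the small loose coil that lie near them where they are.

Things in the scene. Friction and masses are not known exactly. Their poses are not given: they have to be found in the camera images.
- flipbox: Loose wedge-shaped flip-top box of grey plastic with a clear lid, starting upright on the mat; it holds the five standoffs. About 0.2 kg empty (varies). Origin: centre of its underside. x points from its low nose (x = -50 mm) to its tall back (x = +50 mm), y across, z up. 100 mm long, 52 mm wide; walls 3 mm, floor 4 mm. From x = +15 to +50 mm it is 70 mm tall with a flat fixed roof.
- flipbox_grip (a point): Point inside the tall back part of the flipbox, at x = +30 mm, 47 mm above its underside, midway between its upright parallel side walls (52 mm apart outside, across the box's y), where it can be gripped from above. Its axes are those of the box.
- flipbox_nose (a point): Middle of the nose edge of the box's inner floor, at x = -50 mm, 4 mm above the underside. There is no lip here: tipped nose-down, the standoffs slide along the floor and out over this edge. The mouth slopes up from 8 mm height here, at 44 degrees, to the lid's hinge.
- lid (a joint): Clear lid of the flipbox, 90 x 47 mm, 3 mm thick, hinged freely at the upper edge of the sloping mouth, shut by its weight alone (no latch or spring). 0 rad = shut, grows as it opens, stop at 1.3 rad. It swings open by itself once the box is tipped more than 46 degrees nose-down, falls shut when the box is upright. Hanging, it reaches 90 mm straight down from its hinge.
- lid_hinge (a point): Middle of the lid's hinge line, on the box at x = +15 mm, 70 mm above its underside; its axes are those of the box.
- tray: Fixed open steel tray, 220 mm (its x) by 190 mm (its y), 40 mm tall, walls and floor 4 to 5 mm. Origin: centre of its underside, on the bench.
- mat: Fixed black rubber mat, 160 mm (its x) by 110 mm (its y), 4 mm thick, the box's place. Origin: centre of its underside, on the bench.
- standoff0: One of five identical steel hexagonal standoffs, 10 mm across flats, 30 mm long along its y, 15 g. Origin: its centre. Starts lying on the floor inside the flipbox.
- standoff1: One of five identical steel hexagonal standoffs, 10 mm across flats, 30 mm long along its y, 15 g. Origin: its centre. Starts lying on the floor inside the flipbox.
- standoff2: One of five identical steel hexagonal standoffs, 10 mm across flats, 30 mm long along its y, 15 g. Origin: its centre. Starts lying on the floor inside the flipbox.
- standoff3: One of five identical steel hexagonal standoffs, 10 mm across flats, 30 mm long along its y, 15 g. Origin: its centre. Starts lying on the floor inside the flipbox.
- standoff4: One of five identical steel hexagonal standoffs, 10 mm across flats, 30 mm long along its y, 15 g. Origin: its centre. Starts lying on the floor inside the flipbox.
- holder: Empty black battery holder, 75 x 32 mm, 26 mm tall; origin under its centre. Bystander.
- coil: Small copper coil on a black foot, 30 x 24 mm, 24 mm tall; origin under its centre. Bystander.

How it is judged:
On the way, in this order (a step that is already met when the one before it is completed fails the run):
1. the box is lifted off the bench and tipped (angle between flipbox's own z axis and vertical above 0.35 rad and height (world z) of flipbox above 0.06 m).
2. all five standoffs are in the tray while the box is still off the bench, tipped more than about 52 degrees, with its lid hanging open, 0.12 rad or more (x of standoff0 in the frame of tray between -0.104 and 0.104 m and y of standoff0 in the frame of tray between -0.089 and 0.089 m and z of each of standoff0, standoff1, standoff2, standoff3, standoff4 in the frame of tray below 0.038 m and x of standoff1 in the frame of tray between -0.104 and 0.104 m and y of standoff1 in the frame of tray between -0.089 and 0.089 m and x of standoff2 in the frame of tray between -0.104 and 0.104 m and y of standoff2 in the frame of tray between -0.089 and 0.089 m and x of standoff3 in the frame of tray between -0.104 and 0.104 m and y of standoff3 in the frame of tray between -0.089 and 0.089 m and x of standoff4 in the frame of tray between -0.104 and 0.104 m and y of standoff4 in the frame of tray between -0.089 and 0.089 m and angle between flipbox's own z axis and vertical above 0.9 rad and value of joint lid above 0.12 rad and height (world z) of flipbox above 0.06 m).
At the end, for the whole second after the job is handed in: All five standoffs lie at rest inside the tray, below its rim; the box stands upright (within 0.1 rad) and at rest on its mat, its centre within 45 mm (along the mat) and 40 mm (across) of the mat's centre, the lid shut (under 0.08 rad) (x of standoff0 in the frame of tray between -0.104 and 0.104 m and y of standoff0 in the frame of tray between -0.089 and 0.089 m and z of each of standoff0, standoff1, standoff2, standoff3, standoff4 in the frame of tray below 0.038 m and x of standoff1 in the frame of tray between -0.104 and 0.104 m and y of standoff1 in the frame of tray between -0.089 and 0.089 m and x of standoff2 in the frame of tray between -0.104 and 0.104 m and y of standoff2 in the frame of tray between -0.089 and 0.089 m and x of standoff3 in the frame of tray between -0.104 and 0.104 m and y of standoff3 in the frame of tray between -0.089 and 0.089 m and x of standoff4 in the frame of tray between -0.104 and 0.104 m and y of standoff4 in the frame of tray between -0.089 and 0.089 m and x of flipbox in the frame of mat between -0.045 and 0.045 m and y of flipbox in the frame of mat between -0.04 and 0.04 m and z of flipbox in the frame of mat below 0.01 m and angle between flipbox's own z axis and vertical below 0.1 rad and value of joint lid below 0.08 rad and linear speed of flipbox below 0.02 m/s and linear speed of each of standoff0, standoff1, standoff2, standoff3, standoff4 below 0.03 m/s); the robot touches nothing.
It fails at once if the robot pushes the lid (over 2 N); it must swing by itself (contact force between any of the fingers, the arm and lid above 2 N).
It fails at once if the battery holder or the coil is moved more than 40 mm (distance of any of holder, coil from where it was at the start of the episode above 0.04 m).
It also fails if it takes over 54 s, if anything falls off the work surface, if the arm or the gripper's body presses on something with over 40 N, if the wrist force passes 120 N, or if a joint passes its speed limit or range.

## Working session

There is one attempt and no reset: what is moved stays moved. The work goes in short steps, Python scripts to look and compute and a tool call to move; the robot and the scene stay as the last step left them, time stands still between calls to the robot, and variables do not carry over. Pictures are saved under pics/ and viewed, at most 10 in all, crops included, and the job is handed in when it is done.

Besides the shell and the picture viewer there is one more tool, called as name(argument=value, ...) on one line, values as JSON. send_rows: Moves the arm, as the interface text tells. Its arguments: {"type":"object","properties":{"increments":{"type":"array"},"newtons":{"type":"number"}},"required":["increments"]}

```bash
mkdir -p pics; cat > h.py <<'E'
import numpy as np, cv2
from rig import get_state, optics
def ray(c,u,v):
    K=np.array(c["K"]);x=(u-K[0,2])/K[0,0];y=(v-K[1,2])/K[1,1]
    p=cv2.undistortPoints(np.array([[[u,v]]],float),K,np.array([c["k1"],0,0,0],float))[0,0]
    R=cv2.Rodrigues(np.array(c["rvec"],float))[0];t=np.array(c["tvec"],float).ravel()
    return -R.T@t, R.T@np.array([p[0],p[1],1.])
def atz(c,u,v,z):
    o,d=ray(c,u,v); return o+d*(z-o[2])/d[2]
def proj(c,P):
    return cv2.projectPoints(np.array(P,float).reshape(-1,3),np.array(c["rvec"],float),np.array(c["tvec"],float),np.array(c["K"],float),np.array([c["k1"],0,0,0],float))[0][:,0]
E
python3 - <<'E'
from h import *
import pickle
for n in("top","side"):
    c=optics.get_image(n); cv2.imwrite(f"pics/{n}0.png",cv2.resize(c["pixels"],(784,588),interpolation=cv2.INTER_CUBIC)); pickle.dump(c,open(n+".pkl","wb")); print(n,c["K"],c["k1"],ray(c,280,210))
print(get_state())
E
```

```text
top [[397.86357241   0.         278.57094111]
 [  0.         397.86357241 203.51046062]
 [  0.           0.           1.        ]] -0.08935329341893225 (array([ 0.41834874, -0.02433732,  0.89332478]), array([ 0.09040479, -0.02821638, -0.9956454 ]))
side [[536.44632841   0.         273.70326656]
 [  0.         536.44632841 214.4139548 ]
 [  0.           0.           1.        ]] 0.07418925505019952 (array([0.09345498, 0.69686777, 0.60452163]), array([ 0.42023781, -0.738613  , -0.52731062]))
{'clock': 0.1, 'qpos': array([-1.30998507e+00,  2.76528404e-01,  1.50601699e+00, -2.59808644e-05,
        1.36070819e+00, -1.21028251e-01]), 'qd': array([ 1.99994467e-03,  1.10020785e-04, -2.27270800e-03,  3.25345653e-07,
        1.28229611e-03, -1.11515860e-04]), 'effort': array([ 9.69809771e-04, -4.17696154e+01, -2.46405315e+01, -1.28933275e-04,
        5.80027787e-03, -2.42479040e-06]), 'position': array([ 0.21409092, -0.53307389,  0.19332401]), 'ee_rot': array([-8.27546976e-04,  9.81829262e-01,  1.89764620e-01, -7.06665012e-05]), 'contact_force': array([-0.80810214,  0.07281874,  0.32555807]), 'moment': array([0.03255392, 0.02038114, 0.00790209]), 'gripper_force': 0.0, 'width': 0.08531514743457264}
```

View pics/top0.png

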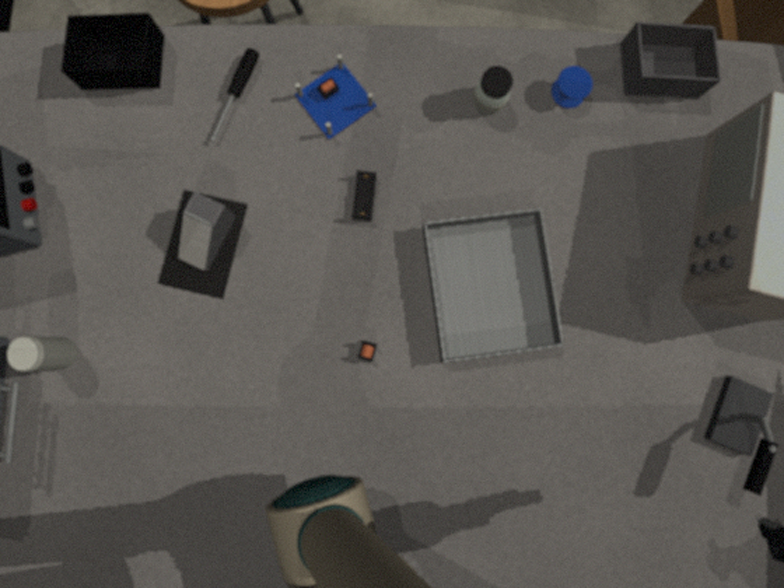

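View pics/side0.png

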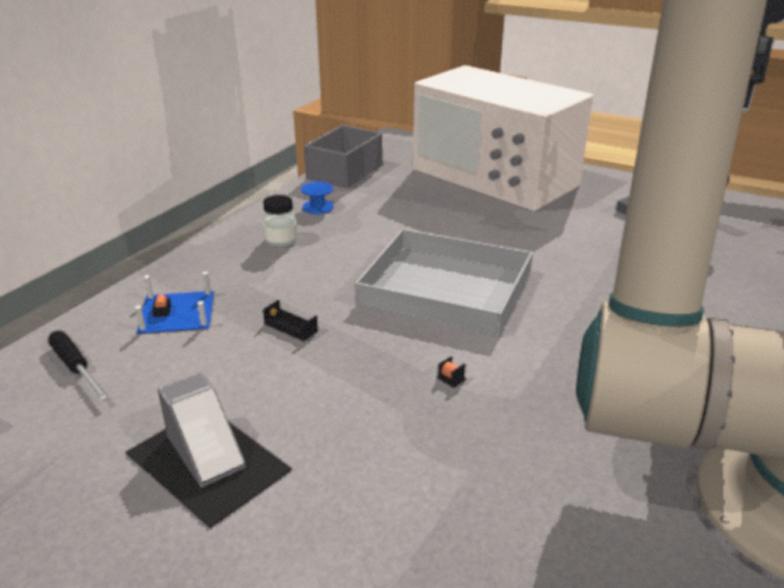

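The top view shows the box on its mat at about (205,235) with the nose towards the robot. The tray is at about (493,285), the holder at (364,195) and the coil at (367,351). Next: measure these, with an enlarged crop of the box.

```bash
python3 - <<'E'
from h import *
import pickle
c=pickle.load(open("top.pkl","rb")); s=560/784
f=lambda u,v,z:atz(c,u*s,v*s,z).round(3)
print("mat",[f(*p,.004) for p in((185,191),(246,205),(222,297),(159,284))])
print("tray",[f(*p,.04) for p in((425,213),(540,211),(560,347),(443,361))])
print("holder",f(364,195,.013),"coil",f(367,351,.012))
print("roof", [f(*p,.074) for p in((196,194),(235,208))], "nose",[f(*p,.01) for p in((178,262),(208,270))])
i=c["pixels"][125:220,105:185]; cv2.imwrite("pics/box.png",cv2.resize(i,None,fx=6,fy=6,interpolation=cv2.INTER_CUBIC))
E
```

```text
mat [array([0.667, 0.292, 0.004]), array([0.644, 0.189, 0.004]), array([0.493, 0.223, 0.004]), array([0.513, 0.327, 0.004])]
tray [array([ 0.624, -0.1  ,  0.04 ]), array([ 0.629, -0.283,  0.04 ]), array([ 0.415, -0.309,  0.04 ]), array([ 0.394, -0.127,  0.04 ])]
holder [ 0.659 -0.003  0.013] coil [ 0.408 -0.01   0.012]
roof [array([0.643, 0.25 , 0.074]), array([0.621, 0.189, 0.074])] nose [array([0.548, 0.295, 0.01 ]), array([0.535, 0.246, 0.01 ])]
```

View pics/box.png

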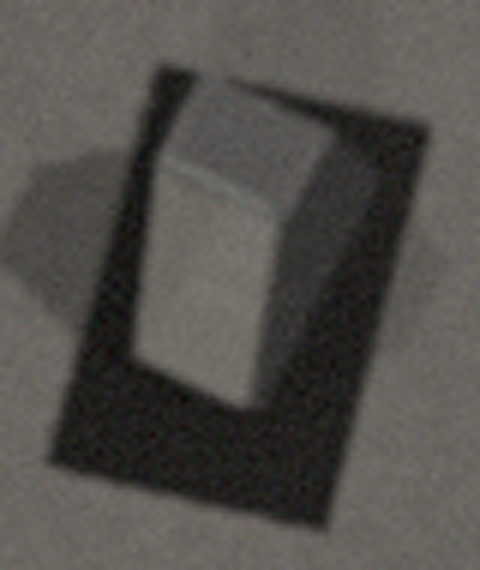

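In the enlarged crop the roof corners are at (207,75), (337,133), (278,212) and (160,155), and the nose edge at (133,357) and (250,410). I'll fit the box pose to these.

```bash
cat > fit.py <<'E'
from h import *
import pickle
from scipy.optimize import least_squares
c=pickle.load(open("top.pkl","rb"))
px=np.array([(207,75),(337,133),(278,212),(160,155),(133,357),(250,410)],float)
px=(px+.5)/6-.5+[105,125]
M=np.array([(50,26,70),(50,-26,70),(15,-26,70),(15,26,70),(-51,24.5,10),(-51,-24.5,10)])/1000
def w(p,m=M):
    C,S=np.cos(p[2]),np.sin(p[2]); return np.c_[p[0]+C*m[:,0]-S*m[:,1],p[1]+S*m[:,0]+C*m[:,1],m[:,2]+.004]
r=least_squares(lambda p:(proj(c,w(p))-px).ravel(),[.58,.25,-.3],x_scale=[.1,.1,1])
print("box",r.x,r.fun.reshape(-1,2).round(1).tolist())
print("grip",w(r.x,np.array([[.03,0,.047]])))
E
python3 fit.py; python3 - <<'E'
import numpy as np
from scipy.spatial.transform import Rotation as R
q=[-8.27546976e-04,9.81829262e-01,1.89764620e-01,-7.06665012e-05]
print(R.from_quat(q,scalar_first=True).as_matrix().round(3))
E
```

```text
box [ 0.59152075  0.2506749  -0.44063591] [[-0.5, -0.8], [-0.7, -0.3], [1.5, 1.3], [-0.3, 0.4], [0.2, -0.6], [-0.2, -0.1]]
grip [[0.61865516 0.23787945 0.051     ]]
[[ 0.928  0.373 -0.   ]
 [ 0.373 -0.928  0.002]
 [ 0.    -0.002 -1.   ]]
```

Box fit: centre (0.5915, 0.2507), yaw −0.44 rad, grip point (0.619, 0.238). I'll now move above it, turning the tool yaw to match the box.

send_rows(increments=[{"gripper": -1, "linear": [0.0225, 0.043, 0.01], "delta_rot": [0, 0, -0.046]}, {"gripper": -1, "linear": [0.045, 0.086, 0.01], "delta_rot": [0, 0, -0.092]}, {"gripper": -1, "linear": [0.0675, 0.129, 0.01], "delta_rot": [0, 0, -0.138]}, {"gripper": -1, "linear": [0.09, 0.172, 0.01], "delta_rot": [0, 0, -0.184]}, {"gripper": -1, "linear": [0.1125, 0.215, 0.01], "delta_rot": [0, 0, -0.23]}, {"gripper": -1, "linear": [0.135, 0.258, 0.01], "delta_rot": [0, 0, -0.276]}, {"gripper": -1, "linear": [0.1575, 0.301, 0.01], "delta_rot": [0, 0, -0.322]}, {"gripper": -1, "linear": [0.18, 0.344, 0.01], "delta_rot": [0, 0, -0.368]}])

```text
clock: 0.9
position: [0.3946, -0.1877, 0.204]
ee_rot: [0.0, 1.0, 0.006, 0.0]
contact_force: [1.3, -0.3, -0.8]
width: 0.0853
gripper_force: 0.0
```

```bash
cat > log.py <<'E'
from h import *
import json
s=get_state(); open("log.txt","a").write(json.dumps([s["qpos"].tolist(),s["position"].tolist(),s["ee_rot"].tolist()])+"\n")
print(s["clock"],s["qpos"].round(3),s["position"].round(4),s["ee_rot"].round(4))
E
python3 log.py
```

```text
0.9 [-0.604  0.059  1.754 -0.     1.328  0.956] [ 0.3946 -0.1877  0.204 ] [0.     1.     0.0057 0.    ]
```

send_rows(increments=[{"gripper": -1, "linear": [0.0225, 0.043, 0], "delta_rot": [0, 0, -0.055]}, {"gripper": -1, "linear": [0.045, 0.086, 0], "delta_rot": [0, 0, -0.11]}, {"gripper": -1, "linear": [0.0675, 0.129, 0], "delta_rot": [0, 0, -0.165]}, {"gripper": -1, "linear": [0.09, 0.172, 0], "delta_rot": [0, 0, -0.22]}, {"gripper": -1, "linear": [0.1125, 0.215, 0], "delta_rot": [0, 0, -0.275]}, {"gripper": -1, "linear": [0.135, 0.258, 0], "delta_rot": [0, 0, -0.33]}, {"gripper": -1, "linear": [0.1575, 0.301, 0], "delta_rot": [0, 0, -0.385]}, {"gripper": -1, "linear": [0.18, 0.344, 0], "delta_rot": [0, 0, -0.44]}])

```text
clock: 1.7
position: [0.5746, 0.1563, 0.2037]
ee_rot: [0.0, 0.977, -0.212, -0.0]
contact_force: [1.0, -0.7, 1.0]
width: 0.0856
gripper_force: 0.0
```

```bash
python3 log.py
```

```text
1.7 [ 0.149  0.302  1.443 -0.     1.397  2.148] [0.5746 0.1563 0.2037] [ 3.000e-04  9.772e-01 -2.124e-01 -3.000e-04]
```

send_rows(increments=[{"gripper": -1, "linear": [0.022, 0.041, 0], "delta_rot": [0, 0, -0.011]}, {"gripper": -1, "linear": [0.044, 0.082, 0], "delta_rot": [0, 0, -0.011]}, {"gripper": -1, "linear": [0.044, 0.082, 0], "delta_rot": [0, 0, -0.011]}])

```text
clock: 2.0
position: [0.6201, 0.2418, 0.2021]
ee_rot: [-0.001, 0.977, -0.215, -0.0]
contact_force: [-1.3, -0.5, -1.3]
width: 0.0854
gripper_force: 0.0
```

```bash
python3 log.py; python3 - <<'E'
from h import *
import pickle
from scipy.spatial.transform import Rotation as R
s=get_state(); c=optics.get_image("wrist"); T=np.eye(4);T[:3,:3]=R.from_quat(s["ee_rot"],scalar_first=True).as_matrix();T[:3,3]=s["position"]
C=np.linalg.inv(T@np.array(c["T_tool_cam"])); c["rvec"]=cv2.Rodrigues(C[:3,:3])[0];c["tvec"]=C[:3,3]
pickle.dump(c,open("wrist.pkl","wb")); 
im=cv2.resize(c["pixels"],(784,588),interpolation=cv2.INTER_CUBIC)
p=[.5915,.2507,-.4406]
M=np.array([(50,26,70),(50,-26,70),(15,-26,70),(15,26,70)])/1000
Cc,S=np.cos(p[2]),np.sin(p[2]); W=np.c_[p[0]+Cc*M[:,0]-S*M[:,1],p[1]+S*M[:,0]+Cc*M[:,1],M[:,2]+.004]
for q in proj(c,W)*1.4: cv2.circle(im,tuple(int(v) for v in q),4,(0,0,255),1)
print(proj(c,W)*1.4)
cv2.imwrite("pics/wrist1.png",im)
E
```

```text
2.0 [0.266 0.41  1.282 0.003 1.45  2.269] [0.6201 0.2418 0.2021] [-1.300e-03  9.767e-01 -2.146e-01 -4.000e-04]
[[365.33428571 237.47561943]
 [435.97403873 238.15035456]
 [434.09852597 283.42031717]
 [365.94531166 282.7710819 ]]
```

View pics/wrist1.png

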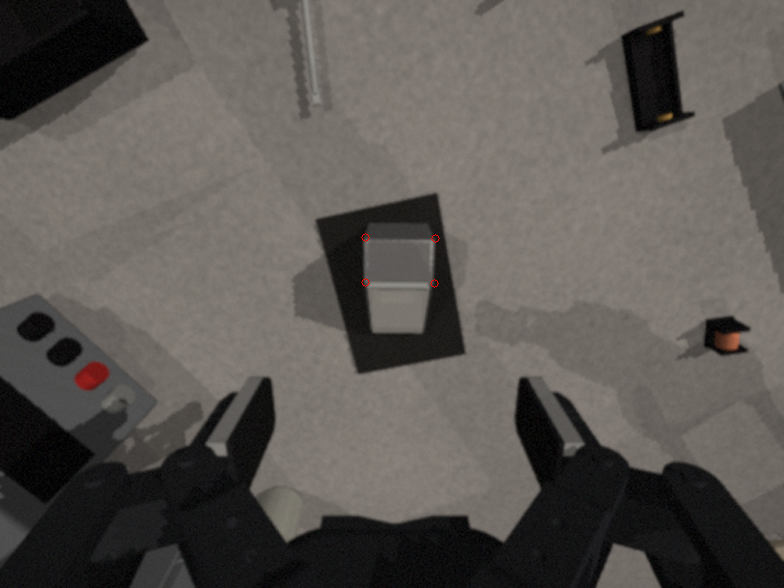

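The projected roof corners (red) fall on the roof seen at (365–435, 238–284), so the pose holds. The wrist camera sits on the back side, away from the lid. Next: descend and grip.

send_rows(increments=[{"gripper": -1, "linear": [0, 0, -0.035], "delta_rot": [0, 0, 0]}, {"gripper": -1, "linear": [0, 0, -0.07], "delta_rot": [0, 0, 0]}, {"gripper": -1, "linear": [0, 0, -0.105], "delta_rot": [0, 0, 0]}, {"gripper": -1, "linear": [0, 0, -0.135], "delta_rot": [0, 0, 0]}, {"gripper": -1, "linear": [0, 0, -0.155], "delta_rot": [0, 0, 0]}, {"gripper": -1, "linear": [0, 0, -0.168], "delta_rot": [0, 0, 0]}, {"gripper": -1, "linear": [0, 0, -0.171], "delta_rot": [0, 0, 0]}, {"gripper": -1, "linear": [0, 0, -0.171], "delta_rot": [0, 0, 0]}])

```text
clock: 2.85
position: [0.6183, 0.2358, 0.0334]
ee_rot: [0.0, 0.976, -0.217, 0.0]
contact_force: [0.6, 1.0, 0.6]
width: 0.0856
gripper_force: 0.0
```

```bash
python3 log.py
```

```text
2.85 [ 0.259  0.52   1.532 -0.     1.09   2.268] [0.6183 0.2358 0.0334] [ 1.000e-04  9.761e-01 -2.171e-01  0.000e+00]
```

send_rows(increments=[{"gripper": 0.4, "linear": [0, 0, 0], "delta_rot": [0, 0, 0]}, {"gripper": 0.5, "linear": [0, 0, 0], "delta_rot": [0, 0, 0]}, {"gripper": 0.8, "linear": [0, 0, 0], "delta_rot": [0, 0, 0]}, {"gripper": 1, "linear": [0, 0, 0], "delta_rot": [0, 0, 0]}, {"gripper": 1, "linear": [0, 0, 0], "delta_rot": [0, 0, 0]}, {"gripper": 1, "linear": [0, 0, 0], "delta_rot": [0, 0, 0]}, {"gripper": 1, "linear": [0, 0, 0], "delta_rot": [0, 0, 0]}], newtons=60)

```text
clock: 3.55
position: [0.6247, 0.2433, 0.0403]
ee_rot: [-0.008, 0.976, -0.218, 0.006]
contact_force: [0.8, 10.5, 19.8]
width: -0.0001
gripper_force: 8.9
```

The fingers closed fully (width 0), so the grip missed and something was disturbed. I'll look before moving.

```bash
python3 - <<'E'
from h import *
a=optics.get_image("wrist")["pixels"]; b=optics.get_image("side")["pixels"][210:420,50:330]
im=np.vstack([cv2.resize(a,(400,300)),cv2.resize(b,(400,300),interpolation=cv2.INTER_CUBIC)])
cv2.imwrite("pics/look1.png",im); s=get_state();print(s)
E
```

```text
{'clock': 3.65, 'qpos': array([0.26292398, 0.51440815, 1.52223128, 0.00905272, 1.08628552,
       2.26822982]), 'qd': array([ 6.71122452e-04,  2.00122669e-03,  8.75518202e-04, -1.09619950e-03,
       -1.61146368e-03, -8.94501531e-05]), 'effort': array([-6.53039932e+00, -3.96852529e+01, -1.28376567e+01, -3.39479618e+00,
        1.28368713e+00, -2.13244802e-02]), 'position': array([0.62465226, 0.24333049, 0.04027772]), 'ee_rot': array([-0.00788127,  0.97599397, -0.21756024,  0.00641886]), 'contact_force': array([-0.0476529 , 10.08878815, 18.2242592 ]), 'moment': array([ 2.00004967e+00, -1.88686718e-01,  3.26943424e-04]), 'gripper_force': 8.813646733760834, 'width': 0.0003497075647087555}
```

View pics/look1.png

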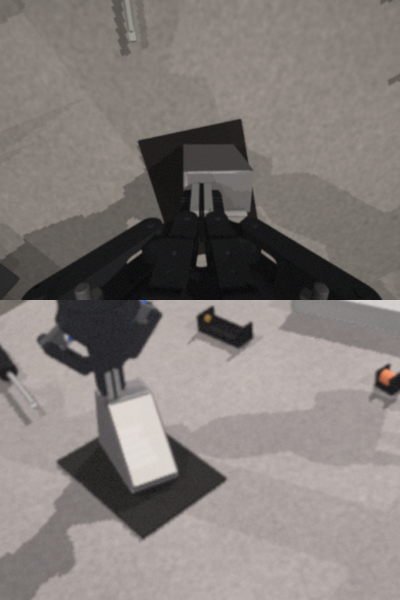

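The fingers are shut, apparently at the left (+y) edge of the box. A closer crop from all three cameras should show how they stand.

```bash
python3 - <<'E'
from h import *
import pickle
w=optics.get_image("wrist")["pixels"][150:330,160:400]; sc=optics.get_image("side"); s=sc["pixels"][240:360,70:190]; tc=optics.get_image("top");t=tc["pixels"][125:225,95:195]
pickle.dump(tc,open("top2.pkl","wb"));pickle.dump(sc,open("side2.pkl","wb"))
r=lambda i,a,b:cv2.resize(i,(a,b),interpolation=cv2.INTER_CUBIC)
im=np.hstack([r(s,500,500),np.vstack([r(w,300,225),r(t,300,275)])])
im=cv2.convertScaleAbs(im,alpha=1.4,beta=10)
cv2.imwrite("pics/look2.png",im)
E
```

```text
(no output)
```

View pics/look2.png

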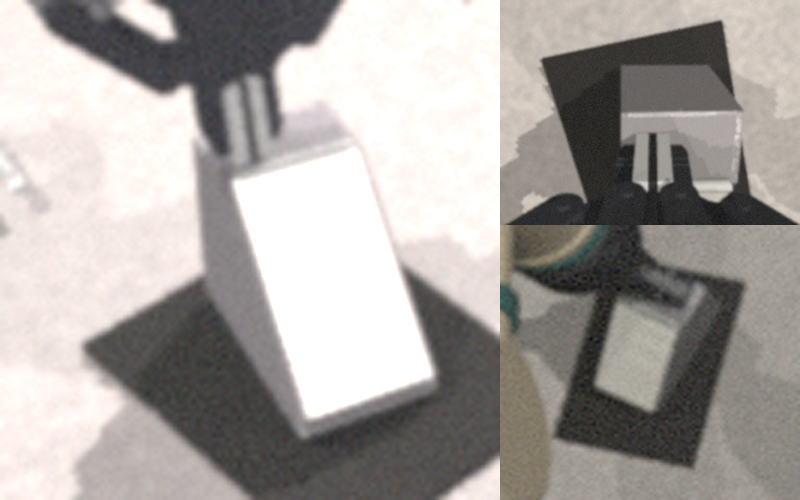

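The shut fingers seem to enter the roof near its +y edge, and the roof appears shifted. I'll fit the box's full pose from both fixed cameras and see where the TCP projects.

```bash
cat > fit6.py <<'E'
from h import *
import pickle
from scipy.optimize import least_squares
from scipy.spatial.transform import Rotation as R
def fit(obs,x0):
    def f(x):
        r=[]
        for c,M,px in obs: r.append(proj(c,R.from_rotvec(x[3:]).apply(M)+x[:3])-px)
        return np.vstack(r).ravel()
    s=least_squares(f,x0,loss="soft_l1"); return s.x,f(s.x).reshape(-1,2)
E
python3 - <<'E'
from fit6 import *
sc=pickle.load(open("side2.pkl","rb"));tc=pickle.load(open("top2.pkl","rb"))
Ms=np.array([(15,26,70),(15,-24,70),(-50,26,8),(-50,-26,8)])/1000
ps=np.array([(232,180),(360,148),(303,428),(437,382)])/(500/120)+[70,240]
Mt=np.array([(15,26,70),(15,-26,70),(-51,24.5,10),(-51,-24.5,10),(50,-26,70)])/1000
pt=np.array([(120,65),(180,100),(95,160),(155,187),(208,58)])/[3,2.75]+[95,125]
x,e=fit([(sc,Ms,ps),(tc,Mt,pt)],[.59,.25,.004,0,0,-.44]); print(x.round(4),"\n",e.round(1).tolist())
r=R.from_rotvec(x[3:]); print("z axis",r.as_matrix()[:,2].round(3),"yaw",np.arctan2(*r.as_matrix()[[1,0],0]))
tcp=np.array([.6247,.2433,.0403]); print("tcp in box frame mm",(r.inv().apply(tcp-x[:3])*1000).round(1))
print("tcp side crop px",(proj(sc,tcp)-[70,240])*500/120, "tcp+35mm up",(proj(sc,tcp+[0,0,.035])-[70,240])*500/120, "residual for original pose side",(proj(sc,R.from_euler('z',-.44).apply(Ms)+[.5915,.2507,.004])-ps).round(1).tolist())
E
```

```text
[ 0.593   0.2525  0.0024  0.1535 -0.0087 -0.424 ] 
 [[-0.6, 1.1], [-0.6, 0.5], [-0.2, -1.7], [-0.3, -1.5], [-0.4, 2.9], [2.1, 0.9], [0.0, -0.0], [0.1, -0.4], [0.2, 1.5]]
z axis [-0.04  -0.147  0.988] yaw -0.42302733349559785
tcp in box frame mm [31.8 10.4 37.5]
tcp side crop px [[253.29673095 223.04124014]] tcp+35mm up [[239.72831493 151.08678606]] residual for original pose side [[-5.3, 4.4], [-5.0, 0.0], [0.1, 0.2], [-0.0, -3.3]]
```

The box is rolled 8.7° towards −y, and the TCP lies inside it: the 60 N squeeze forced the fingers through the thin walls. The contact force points up, so I'll back out slowly upwards and regrip later, gently and at the lowest force.

send_rows(increments=[{"gripper": 1, "linear": [0, 0, 0.005], "delta_rot": [0, 0, 0]}, {"gripper": 1, "linear": [0, 0, 0.01], "delta_rot": [0, 0, 0]}, {"gripper": 1, "linear": [0, 0, 0.015], "delta_rot": [0, 0, 0]}, {"gripper": 1, "linear": [0, 0, 0.02], "delta_rot": [0, 0, 0]}], newtons=20)

```text
clock: 4.2
position: [0.6177, 0.2359, 0.0529]
ee_rot: [0.001, 0.976, -0.217, -0.001]
contact_force: [-0.1, 0.6, -0.8]
width: -0.0001
gripper_force: 0.0
```

```bash
cat > look.py <<'E'
from h import *
import pickle,sys
w=optics.get_image("wrist")["pixels"][150:330,160:400]; sc=optics.get_image("side"); s=sc["pixels"][240:360,70:190]; tc=optics.get_image("top");t=tc["pixels"][125:225,95:195]
pickle.dump(tc,open("top2.pkl","wb"));pickle.dump(sc,open("side2.pkl","wb"))
r=lambda i,a,b:cv2.resize(i,(a,b),interpolation=cv2.INTER_CUBIC)
im=np.hstack([r(s,500,500),np.vstack([r(w,300,225),r(t,300,275)])])
im=cv2.convertScaleAbs(im,alpha=1.2,beta=10)
cv2.imwrite("pics/%s.png"%sys.argv[1],im)
s=get_state();print(s["clock"],s["position"],s["contact_force"],s["width"])
E
python3 look.py look3
```

```text
4.35 [0.61834748 0.23609011 0.05312759] [-0.21433364 -0.17162218  0.49499321] 9.564662132500843e-06
```

View pics/look3.png

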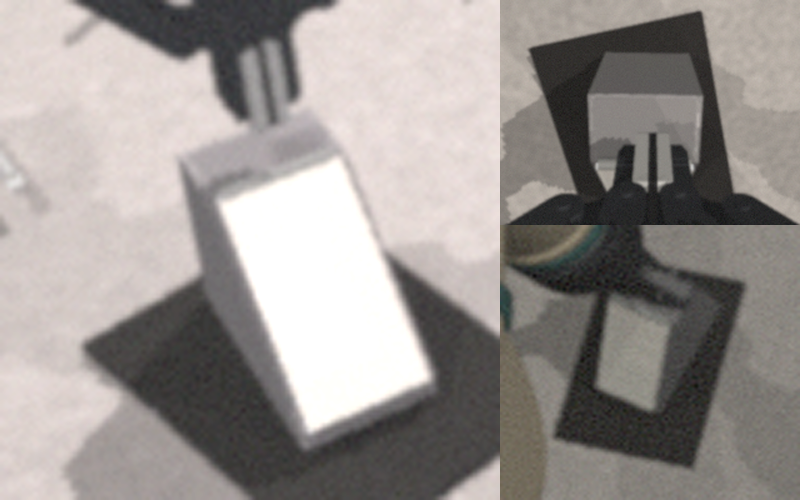

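The box is upright again and the shut fingers are at the middle of its roof with no contact force. I'll keep backing straight up.

send_rows(increments=[{"gripper": 1, "linear": [0, 0, 0.004], "delta_rot": [0, 0, 0]}, {"gripper": 1, "linear": [0, 0, 0.008], "delta_rot": [0, 0, 0]}, {"gripper": 1, "linear": [0, 0, 0.014], "delta_rot": [0, 0, 0]}, {"gripper": 1, "linear": [0, 0, 0.021], "delta_rot": [0, 0, 0]}])

```text
clock: 4.75
position: [0.6182, 0.2363, 0.0745]
ee_rot: [0.0, 0.976, -0.217, -0.0]
contact_force: [0.8, 0.0, -0.0]
width: -0.0002
gripper_force: 0.0
```

send_rows(increments=[{"gripper": 1, "linear": [0, 0, 0.015], "delta_rot": [0, 0, 0]}, {"gripper": 1, "linear": [0, 0, 0.03], "delta_rot": [0, 0, 0]}, {"gripper": 0.3, "linear": [0, 0, 0.045], "delta_rot": [0, 0, 0]}, {"gripper": -0.5, "linear": [0, 0, 0.06], "delta_rot": [0, 0, 0]}, {"gripper": -1, "linear": [0, 0, 0.075], "delta_rot": [0, 0, 0]}, {"gripper": -1, "linear": [0, 0, 0.085], "delta_rot": [0, 0, 0]}, {"gripper": -1, "linear": [0, 0, 0.085], "delta_rot": [0, 0, 0]}])

```text
clock: 5.45
position: [0.6194, 0.2367, 0.1613]
ee_rot: [-0.001, 0.976, -0.217, 0.002]
contact_force: [-0.0, 0.5, -0.1]
width: 0.0723
gripper_force: 0.0
```

```bash
sed -i 's/\[150:330,160:400\]/[120:330,140:420]/' look.py; python3 look.py look4; python3 - <<'E'
from fit6 import *
sc=pickle.load(open("side2.pkl","rb"));print((proj(sc,[.6183,.2361,.0531])-[70,240])*500/120,(proj(sc,[.6183,.2361,.074])-[70,240])*500/120)
E
```

```text
5.6 [0.6177272  0.23622516 0.1584474 ] [-0.17801633  0.49496847 -0.37878271] 0.0855151917368309
[[274.53898261 191.70717856]] [[266.73851288 148.5211382 ]]
```

View pics/look4.png

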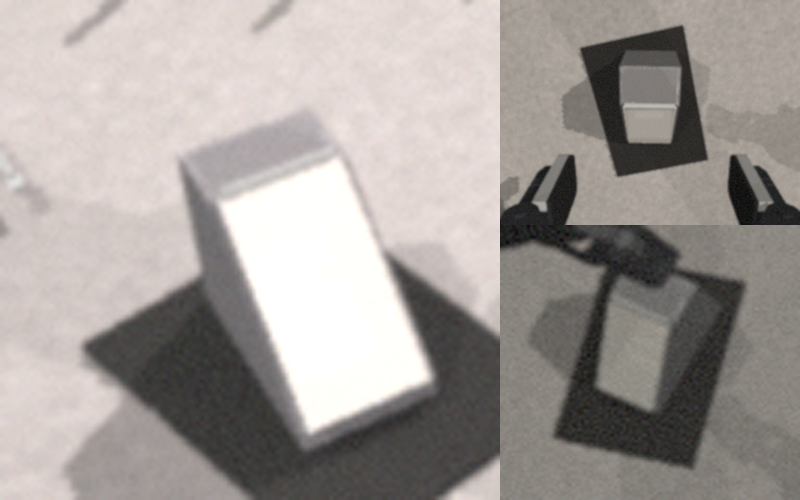

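This changes the picture. The box is undisturbed, and the shut fingertips in the last view ended about 30 mm above where the TCP reading puts them. So they never went through the box; they closed on top of the roof. I'll check with the wrist camera where the tips lie in the tool frame.

```bash
python3 - <<'E'
from fit6 import *
c=pickle.load(open("wrist.pkl","rb")); T=np.array(c["T_tool_cam"]); print(T.round(3))
def line(u,v):
    p=cv2.undistortPoints(np.array([[[u,v]]],float),np.array(c["K"]),np.array([c["k1"],0,0,0.]))[0,0]
    d=T[:3,:3]@[p[0],p[1],1.]; o=T[:3,3]; k=-o[0]/d[0]; return (o+d*k)*1000
print("shut tip (look2 crop 655,135)",line(160+155*.8,150+135*.8).round(1))
print("shut tip pads upper edge look3 (653,133)",line(160+153*.8,150+133*.8).round(1))
k=280/300
for u,v in((565,155),(738,155)): print("open tip",line(140+(u-500)*k,120+v*k).round(1))
print("open tips wrist1",line(255/1.4,378/1.4).round(1),line(535/1.4,378/1.4).round(1))
sc=pickle.load(open("side2.pkl","rb"));
for n,z in(("tip z",.0531),("+30",.083)):print(n,(proj(sc,[.6183,.2361,z])-[70,240])*500/120)
E
```

```text
[[ 0.001 -0.946 -0.325  0.084]
 [ 1.     0.001 -0.     0.   ]
 [ 0.001 -0.325  0.946 -0.181]
 [ 0.     0.     0.     1.   ]]
shut tip (look2 crop 655,135) [  0.    1.5 -23.6]
shut tip pads upper edge look3 (653,133) [  0.    0.5 -21.7]
open tip [  0.  -44.9 -31.5]
open tip [  0.   44.9 -31.3]
open tips wrist1 [  0.  -53.4 -37.3] [  0.   54.2 -37. ]
tip z [[274.53898261 191.70717856]]
+30 [[263.30623087 129.58033976]]
```

Confirmed: the real fingertips are about 32 mm behind the reported TCP when shut and about 45 mm when open. All the contacts so far agree with this. I'll descend to a reported TCP of about −0.003 (tips near z = 0.04) and close gently.

send_rows(increments=[{"gripper": -1, "linear": [0.001, 0.001, -0.035], "delta_rot": [0, 0, 0]}, {"gripper": -1, "linear": [0.001, 0.001, -0.07], "delta_rot": [0, 0, 0]}, {"gripper": -1, "linear": [0.001, 0.001, -0.1], "delta_rot": [0, 0, 0]}, {"gripper": -1, "linear": [0.001, 0.001, -0.12], "delta_rot": [0, 0, 0]}, {"gripper": -1, "linear": [0.001, 0.001, -0.135], "delta_rot": [0, 0, 0]}, {"gripper": -1, "linear": [0.001, 0.001, -0.145], "delta_rot": [0, 0, 0]}, {"gripper": -1, "linear": [0.001, 0.001, -0.153], "delta_rot": [0, 0, 0]}, {"gripper": -1, "linear": [0.001, 0.001, -0.16], "delta_rot": [0, 0, 0]}])

```text
clock: 6.4
position: [0.6193, 0.2374, -0.0014]
ee_rot: [0.0, 0.976, -0.217, -0.0]
contact_force: [-0.1, -0.3, -0.1]
width: 0.0853
gripper_force: 0.0
```

```bash
python3 log.py
```

```text
6.4 [ 0.261  0.556  1.565 -0.     1.021  2.269] [ 0.6193  0.2374 -0.0014] [ 0.      0.9762 -0.2169 -0.    ]
```

send_rows(increments=[{"gripper": -0.6, "linear": [0, 0, 0], "delta_rot": [0, 0, 0]}, {"gripper": -0.35, "linear": [0, 0, 0], "delta_rot": [0, 0, 0]}, {"gripper": -0.25, "linear": [0, 0, 0], "delta_rot": [0, 0, 0]}, {"gripper": -0.2, "linear": [0, 0, 0], "delta_rot": [0, 0, 0]}, {"gripper": -0.1, "linear": [0, 0, 0], "delta_rot": [0, 0, 0]}, {"gripper": 0, "linear": [0, 0, 0], "delta_rot": [0, 0, 0]}, {"gripper": 0.2, "linear": [0, 0, 0], "delta_rot": [0, 0, 0]}, {"gripper": 0.2, "linear": [0, 0, 0], "delta_rot": [0, 0, 0]}], newtons=40)

```text
clock: 7.2
position: [0.6203, 0.238, 0.0003]
ee_rot: [-0.001, 0.976, -0.217, 0.001]
contact_force: [0.4, 2.3, 5.8]
width: 0.0511
gripper_force: 41.8
```

Gripped at 51 mm and 42 N. Lifting, then fitting the arm's kinematics from the logged poses to plan the pour.

send_rows(increments=[{"gripper": 0.2, "linear": [0, 0, 0.02], "delta_rot": [0, 0, 0]}, {"gripper": 0.2, "linear": [0, 0, 0.045], "delta_rot": [0, 0, 0]}, {"gripper": 0.2, "linear": [0, 0, 0.075], "delta_rot": [0, 0, 0]}, {"gripper": 0.2, "linear": [0, 0, 0.105], "delta_rot": [0, 0, 0]}, {"gripper": 0.2, "linear": [0, 0, 0.135], "delta_rot": [0, 0, 0]}, {"gripper": 0.2, "linear": [0, 0, 0.155], "delta_rot": [0, 0, 0]}, {"gripper": 0.2, "linear": [0, 0, 0.16], "delta_rot": [0, 0, 0]}])

```text
clock: 7.9
position: [0.6199, 0.237, 0.1608]
ee_rot: [-0.0, 0.976, -0.217, 0.001]
contact_force: [1.0, -0.2, -4.0]
width: 0.0518
gripper_force: 43.0
```

```bash
python3 log.py; cat > kin.py <<'E'
import numpy as np, json
from scipy.optimize import least_squares
from scipy.spatial.transform import Rotation as R
Ry=lambda a:R.from_euler('y',a); Rz=lambda a:R.from_euler('z',a)
LO=np.array([-2.89,-.75,.22,-1.18,.11,-2.7]);HI=np.array([2.89,2.08,2.7,4.32,2.71,2.7])
# k: a1,d1,L2,e2(x offs after elbow),L3,g5 (x offs at wrist),L6
def fk(q,k):
    a=Rz(q[0]); p=a.apply([k[0],0,k[1]]); a=a*Ry(q[1]); p=p+a.apply([0,0,k[2]]); a=a*Ry(q[2]); p=p+a.apply([k[3],0,k[4]])
    a=a*Rz(q[3])*Ry(q[4]); p=p+a.apply([k[5],0,k[6]]); a=a*Rz(q[5])*Rz(-np.pi/2); return p,a
D=[json.loads(l) for l in open("log.txt")]
D.append([[-1.30998507,.276528404,1.50601699,-2.6e-5,1.36070819,-.121028251],[.21409092,-.53307389,.19332401],[-8.27546976e-04,9.81829262e-01,1.89764620e-01,-7.06665012e-05]])
def load():
    k0=np.array([0,.3,.4,0,.4,0,.25]); sc=np.array([.03,.1,.1,.03,.1,.03,.08])
    f=lambda k:np.r_[np.concatenate([(fk(d[0],k)[0]-d[1])/.002 for d in D]),(k-k0)/sc*.3]
    s=least_squares(f,k0); return s.x,f(s.x)[:-7]*.002
E
python3 - <<'E'
from kin import *
k,e=load(); print(k.round(3),abs(e).max())
for d in D[-3:]: print((fk(d[0],k)[1].inv()*R.from_quat(d[2],scalar_first=True)).magnitude())
# pour: pivot nose at tray centre; grasp point box (30,47); TCP 55mm further along tool z from grasp -> box z=47-55=-8
tray=np.array([.515,-.205,0]); 
rng=np.random.default_rng(0)
for psi in np.radians([0,20,30,40,50,60,70]):
  q=None; 
  for th in np.radians([0,15,30,45,60,70]):
    Rb=Rz(psi)*Ry(-th); nose=tray+[0,0,.12]; tcp=nose+Rb.apply(np.array([30+50,0,-8-4])/1000); Rt=Rb*R.from_euler('x',np.pi)
    def f(q): p,a=fk(q,k); return np.r_[(p-tcp)*10,(a.inv()*Rt).as_rotvec()]
    best=None
    for s in ([q] if q is not None else [])+([[-.4,.2,1.6,0.1,1.3,.5],[-.4,.2,1.6,0.8,1.3,1.]] if q is None else []):
      r=least_squares(f,np.clip(s,LO+.01,HI-.01),bounds=(LO,HI))
      if best is None or r.cost<best.cost: best=r
    q=best.x; print(np.degrees(psi).round(),np.degrees(th).round(),q.round(2),"err",round(best.cost,5),tcp.round(3))
E
```

```text
7.9 [ 2.610e-01  4.260e-01  1.357e+00 -1.000e-03  1.356e+00  2.269e+00] [0.6199 0.237  0.1608] [-1.000e-04  9.762e-01 -2.168e-01  1.200e-03]
[-0.01   0.752  0.628  0.059  0.421 -0.01   1.016] 0.0689314558225681
3.1415926535897927
3.141592653589793
3.141592645468932
0.0 0.0 [-0.33  0.42  1.51  0.    1.22 -1.9 ] err 0.0 [ 0.595 -0.205  0.108]
0.0 15.0 [-0.55  0.1   2.02  0.19  0.81 -2.23] err 0.0 [ 0.595 -0.205  0.129]
0.0 30.0 [-0.76 -0.13  2.39  0.51  0.56 -2.7 ] err 0.00427 [ 0.59  -0.205  0.15 ]
0.0 45.0 [-0.59 -0.34  2.7   0.68  0.25 -2.7 ] err 0.03604 [ 0.58  -0.205  0.168]
0.0 60.0 [-0.72 -0.48  2.7   0.62  0.4  -2.7 ] err 0.11799 [ 0.565 -0.205  0.183]
0.0 70.0 [-0.76 -0.58  2.7   0.54  0.48 -2.61] err 0.20729 [ 0.554 -0.205  0.191]
20.0 0.0 [-0.29  0.4   1.54  0.    1.2  -2.21] err 0.0 [ 0.59  -0.178  0.108]
20.0 15.0 [-0.64  0.16  1.93  0.26  0.92 -2.7 ] err 4e-05 [ 0.591 -0.178  0.129]
20.0 30.0 [-0.65 -0.04  2.18  0.32  0.74 -2.7 ] err 0.02569 [ 0.586 -0.179  0.15 ]
20.0 45.0 [-0.59 -0.32  2.55  0.41  0.44 -2.7 ] err 0.09551 [ 0.576 -0.183  0.168]
20.0 60.0 [-0.59 -0.5   2.
[... 1856 characters left out ...]
 0.85  1.29  0.51  1.63  2.2 ] err 0.0 [ 0.548 -0.149  0.168]
60.0 60.0 [-1.47  1.24  0.84  0.58  1.95  2.16] err 0.0 [ 0.54  -0.161  0.183]
60.0 70.0 [-1.52  1.58  0.33  0.72  2.25  2.29] err 0.0 [ 0.534 -0.172  0.191]
70.0 0.0 [-0.6   0.25  1.83  0.23  1.05  2.7 ] err 0.02286 [ 0.542 -0.13   0.108]
70.0 15.0 [-0.7   0.37  1.62  0.26  1.25  2.7 ] err 0.0 [ 0.542 -0.129  0.129]
70.0 30.0 [-1.03  0.61  1.41  0.4   1.48  2.35] err 0.0 [ 0.541 -0.134  0.15 ]
70.0 45.0 [-1.23  0.95  1.04  0.48  1.78  2.21] err 0.0 [ 0.537 -0.144  0.168]
70.0 60.0 [-1.34  1.41  0.4   0.62  2.2   2.28] err 0.0 [ 0.532 -0.158  0.183]
70.0 70.0 [-1.44  1.57  0.22  0.72  2.3   2.32] err 0.00501 [ 0.528 -0.169  0.191]
```

The model misses a lateral offset of about 70 mm and has the tool's sign wrong. Fixing both.

```bash
sed -i 's/k\[0\],0,k\[1\]\]/k[0],k[7],k[1]]/; s/Rz(-np.pi\/2)/Rz(np.pi\/2)/; s/0,.25\]); sc/0,.25,.07]); sc/; s/.03,.08\])/.03,.08,.03])/; s/\[:-7\]/[:-8]/' kin.py
cat > plan.py <<'E'
from kin import *
import sys
k,e=load(); print(k.round(3),abs(e).max(),[(fk(d[0],k)[1].inv()*R.from_quat(d[2],scalar_first=True)).magnitude().round(3) for d in D])
tray=np.array([.515,-.205,0])
def ik(psi,th,q,h=.12):
    Rb=Rz(psi)*Ry(-th); tcp=tray+[0,0,h]+Rb.apply(np.array([80,0,-12])/1000); Rt=Rb*R.from_euler('x',np.pi)
    f=lambda q:(lambda p,a:np.r_[(p-tcp)*10,(a.inv()*Rt).as_rotvec()])(*fk(q,k))
    r=least_squares(f,np.clip(q,LO+.01,HI-.01),bounds=(LO,HI)); return r.x,r.cost,tcp
if __name__=="__main__":
  for psi in np.radians([-60,-40,-20,0,20,40,60,80]):
    q=[-.5,.3,1.5,0,1.3,1.57-.5-psi]
    for th in np.radians([0,30,50,60,70]):
      q,c,tcp=ik(psi,th,q); print(np.degrees(psi).round(),np.degrees(th).round(),q.round(2),"err",round(c,5),tcp.round(3))
E
python3 plan.py
```

```text
Traceback (most recent call last):
  File "plan.py", line 3, in <module>
    k,e=load(); print(k.round(3),abs(e).max(),[(fk(d[0],k)[1].inv()*R.from_quat(d[2],scalar_first=True)).magnitude().round(3) for d in D])
                                               ^^^^^^^^^^^^^^^^^^^^^^^^^^^^^^^^^^^^^^^^^^^^^^^^^^^^^^^^^^^^^^^^^^^^^^^^^^^
AttributeError: 'float' object has no attribute 'round'
```

```bash
sed -i 's/(fk(d\[0\],k)\[1\].inv()\*R.from_quat(d\[2\],scalar_first=True)).magnitude().round(3)/round(float((fk(d[0],k)[1].inv()*R.from_quat(d[2],scalar_first=True)).magnitude()),3)/' plan.py; python3 plan.py
```

```text
[0.    0.113 0.63  0.06  0.421 0.    0.378 0.069] 7.817021113643019e-05 [0.0, 0.0, 0.0, 0.0, 0.0, 0.0, 0.0]
-60.0 0.0 [-0.57  0.4   1.54  0.    1.2   2.05] err 0.0 [ 0.555 -0.274  0.108]
-60.0 30.0 [-0.38  0.2   1.87 -0.5   0.71  2.56] err 0.0 [ 0.553 -0.27   0.15 ]
-60.0 50.0 [-0.35  0.11  2.01 -0.72  0.53  2.7 ] err 0.02498 [ 0.545 -0.257  0.174]
-60.0 60.0 [-0.37  0.06  2.07 -0.77  0.44  2.7 ] err 0.0674 [ 0.54  -0.249  0.183]
-60.0 70.0 [-0.39  0.02  2.13 -0.83  0.34  2.7 ] err 0.13178 [ 0.534 -0.238  0.191]
-40.0 0.0 [-0.53  0.41  1.51  0.    1.21  1.74] err 0.0 [ 0.576 -0.256  0.108]
-40.0 30.0 [-0.45  0.17  1.91 -0.23  0.57  1.98] err 0.0 [ 0.573 -0.253  0.15 ]
-40.0 50.0 [-0.42  0.08  2.15 -0.96  0.21  2.7 ] err 0.00273 [ 0.561 -0.244  0.174]
-40.0 60.0 [-0.46  0.04  2.19 -1.    0.11  2.7 ] err 0.02376 [ 0.554 -0.237  0.183]
-40.0 70.0 [-0.46  0.01  2.21 -1.01  0.11  2.7 ] err 0.06894 [ 0.545 -0.23   0.191]
-20.0 0.0 [-0.48  0.42  1.5  -0.    1.22  1.44] err 0.0 [ 0.59  -0.232  0.108]
-20.0 30.0 [-0.54  0.15  1.93  0.19  0.55  1.24] err 0.0 [ 0.586 -0.231  0.15 ]
-20.0 50.0 [
[... 1492 characters left out ...]
 [-0.71  0.31  1.71  0.54  1.28 -0.39] err 0.0 [ 0.553 -0.14   0.15 ]
60.0 50.0 [-0.91  0.39  1.75  0.79  1.47 -0.67] err 0.0 [ 0.545 -0.153  0.174]
60.0 60.0 [-0.99  0.46  1.76  0.89  1.57 -0.78] err 0.0 [ 0.54  -0.161  0.183]
60.0 70.0 [-1.05  0.54  1.78  0.96  1.68 -0.88] err 0.0 [ 0.534 -0.172  0.191]
80.0 0.0 [-0.36  0.29  1.71 -0.    1.14 -0.19] err 0.0 [ 0.529 -0.126  0.108]
80.0 30.0 [-0.69  0.36  1.62  0.45  1.45 -0.64] err 0.0 [ 0.528 -0.131  0.15 ]
80.0 50.0 [-0.84  0.49  1.58  0.65  1.69 -0.8 ] err 0.0 [ 0.526 -0.145  0.174]
80.0 60.0 [-0.9   0.57  1.56  0.73  1.8  -0.86] err 0.0 [ 0.524 -0.155  0.183]
80.0 70.0 [-0.94  0.65  1.54  0.8   1.91 -0.9 ] err 0.0 [ 0.522 -0.167  0.191]
```

The model now fits to 0.1 mm. With the box heading at about 45° over the tray, the tip to 70° is smooth and well inside the joint ranges. Carrying the box there, upright.

send_rows(increments=[{"gripper": 0.2, "linear": [-0.002, -0.012, 0], "delta_rot": [0, 0, 0.04]}, {"gripper": 0.2, "linear": [-0.005, -0.036, 0], "delta_rot": [0, 0, 0.12]}, {"gripper": 0.2, "linear": [-0.008, -0.064, 0], "delta_rot": [0, 0, 0.21]}, {"gripper": 0.2, "linear": [-0.011, -0.094, 0], "delta_rot": [0, 0, 0.31]}, {"gripper": 0.2, "linear": [-0.015, -0.126, 0], "delta_rot": [0, 0, 0.41]}, {"gripper": 0.2, "linear": [-0.019, -0.158, 0], "delta_rot": [0, 0, 0.51]}, {"gripper": 0.2, "linear": [-0.023, -0.19, 0], "delta_rot": [0, 0, 0.61]}, {"gripper": 0.2, "linear": [-0.027, -0.222, 0], "delta_rot": [0, 0, 0.71]}])

```text
clock: 8.7
position: [0.5902, 0.014, 0.1568]
ee_rot: [-0.0, 0.99, 0.138, -0.002]
contact_force: [0.9, 0.2, -3.6]
width: 0.0513
gripper_force: 42.9
```

send_rows(increments=[{"gripper": 0.2, "linear": [-0.004, -0.032, 0], "delta_rot": [0, 0, 0.1]}, {"gripper": 0.2, "linear": [-0.008, -0.064, -0.005], "delta_rot": [0, 0, 0.2]}, {"gripper": 0.2, "linear": [-0.012, -0.094, -0.015], "delta_rot": [0, 0, 0.3]}, {"gripper": 0.2, "linear": [-0.015, -0.122, -0.03], "delta_rot": [0, 0, 0.385]}, {"gripper": 0.2, "linear": [-0.018, -0.145, -0.045], "delta_rot": [0, 0, 0.45]}, {"gripper": 0.2, "linear": [-0.02, -0.158, -0.06], "delta_rot": [0, 0, 0.5]}, {"gripper": 0.2, "linear": [-0.02, -0.162, -0.07], "delta_rot": [0, 0, 0.515]}, {"gripper": 0.2, "linear": [-0.02, -0.162, -0.075], "delta_rot": [0, 0, 0.515]}])

```text
clock: 9.5
position: [0.5705, -0.1464, 0.0817]
ee_rot: [-0.002, 0.924, 0.383, -0.002]
contact_force: [0.4, -0.3, -3.2]
width: 0.0515
gripper_force: 42.9
```

```bash
python3 log.py; python3 - <<'E'
from plan import *
from rig import get_state
s=get_state(); p0=s["position"]; R0=R.from_quat(s["ee_rot"],scalar_first=True)
psi=np.pi/4; h=np.array([np.cos(psi),np.sin(psi),0]); nose=np.array([.515,-.205,.09])
ax=R.from_euler('z',psi).apply([0,-1,0]); print("axis",ax.round(3),"x dir",R0.as_matrix()[:,0].round(3))
q=s["qpos"]
for d in (5,10,15,20,25,30,35,40,45,50,55,60,65,70):
    t=np.radians(d); Rb=Rz(psi)*Ry(-t); tcp=nose+Rb.apply([.0815,0,-.008]); 
    print(d,(tcp-p0).round(3),(ax*t).round(3))
E
```

```text
9.5 [-0.369  0.381  1.641  0.     1.124  0.415] [ 0.5705 -0.1464  0.0817] [-0.0016  0.9237  0.383  -0.0016]
[0.    0.116 0.63  0.06  0.421 0.    0.381 0.069] 8.414864025230173e-05 [0.0, 0.0, 0.0, 0.0, 0.0, 0.0, 0.0, 0.0]
axis [ 0.707 -0.707  0.   ] x dir [ 0.707  0.708 -0.002]
5 [ 0.002 -0.001  0.007] [ 0.062 -0.062  0.   ]
10 [ 0.002 -0.001  0.015] [ 0.123 -0.123  0.   ]
15 [ 0.002 -0.001  0.022] [ 0.185 -0.185  0.   ]
20 [ 0.001 -0.003  0.029] [ 0.247 -0.247  0.   ]
25 [-0.001 -0.004  0.036] [ 0.309 -0.309  0.   ]
30 [-0.003 -0.006  0.042] [ 0.37 -0.37  0.  ]
35 [-0.005 -0.008  0.049] [ 0.432 -0.432  0.   ]
40 [-0.008 -0.011  0.055] [ 0.494 -0.494  0.   ]
45 [-0.011 -0.014  0.06 ] [ 0.555 -0.555  0.   ]
50 [-0.014 -0.017  0.066] [ 0.617 -0.617  0.   ]
55 [-0.018 -0.021  0.07 ] [ 0.679 -0.679  0.   ]
60 [-0.022 -0.025  0.075] [ 0.74 -0.74  0.  ]
65 [-0.026 -0.029  0.079] [ 0.802 -0.802  0.   ]
70 [-0.03  -0.034  0.082] [ 0.864 -0.864  0.   ]
```

send_rows(increments=[{"gripper": 0.2, "linear": [0.002, -0.001, 0.007], "delta_rot": [0.062, -0.062, 0]}, {"gripper": 0.2, "linear": [0.002, -0.001, 0.015], "delta_rot": [0.123, -0.123, 0]}, {"gripper": 0.2, "linear": [0.002, -0.001, 0.022], "delta_rot": [0.185, -0.185, 0]}, {"gripper": 0.2, "linear": [0.001, -0.003, 0.029], "delta_rot": [0.247, -0.247, 0]}, {"gripper": 0.2, "linear": [-0.001, -0.004, 0.036], "delta_rot": [0.309, -0.309, 0]}, {"gripper": 0.2, "linear": [-0.003, -0.006, 0.042], "delta_rot": [0.37, -0.37, 0]}, {"gripper": 0.2, "linear": [-0.005, -0.008, 0.049], "delta_rot": [0.432, -0.432, 0]}, {"gripper": 0.2, "linear": [-0.005, -0.008, 0.049], "delta_rot": [0.432, -0.432, 0]}])

```text
clock: 10.3
position: [0.5657, -0.1557, 0.132]
ee_rot: [-0.115, 0.882, 0.364, 0.277]
contact_force: [0.4, 0.5, -3.5]
width: 0.0514
gripper_force: 43.4
```

```bash
python3 log.py
```

```text
10.3 [-0.804  0.3    1.838  0.687  1.125 -0.361] [ 0.5657 -0.1557  0.132 ] [-0.1152  0.8816  0.3643  0.2772]
```

Tracking as planned at 35° (weight still −3.5 N). On to 72°, and hold there.

send_rows(increments=[{"gripper": 0.2, "linear": [-0.003, -0.003, 0.006], "delta_rot": [0.062, -0.062, 0]}, {"gripper": 0.2, "linear": [-0.006, -0.006, 0.011], "delta_rot": [0.123, -0.123, 0]}, {"gripper": 0.2, "linear": [-0.009, -0.009, 0.017], "delta_rot": [0.185, -0.185, 0]}, {"gripper": 0.2, "linear": [-0.013, -0.013, 0.021], "delta_rot": [0.247, -0.247, 0]}, {"gripper": 0.2, "linear": [-0.017, -0.017, 0.026], "delta_rot": [0.309, -0.309, 0]}, {"gripper": 0.2, "linear": [-0.021, -0.021, 0.03], "delta_rot": [0.37, -0.37, 0]}, {"gripper": 0.2, "linear": [-0.025, -0.026, 0.033], "delta_rot": [0.432, -0.432, 0]}, {"gripper": 0.2, "linear": [-0.027, -0.028, 0.034], "delta_rot": [0.457, -0.457, 0]}])

```text
clock: 11.1
position: [0.5403, -0.183, 0.1653]
ee_rot: [-0.225, 0.748, 0.31, 0.542]
contact_force: [0.7, 0.6, -3.1]
width: 0.0517
gripper_force: 43.5
```

send_rows(increments=[{"gripper": 0.2, "linear": [0, 0, 0], "delta_rot": [0, 0, 0]}, {"gripper": 0.2, "linear": [0, 0, 0], "delta_rot": [0, 0, 0]}, {"gripper": 0.2, "linear": [0, 0, 0], "delta_rot": [0, 0, 0]}, {"gripper": 0.2, "linear": [0, 0, 0], "delta_rot": [0, 0, 0]}, {"gripper": 0.2, "linear": [0, 0, 0], "delta_rot": [0, 0, 0]}, {"gripper": 0.2, "linear": [0, 0, 0], "delta_rot": [0, 0, 0]}, {"gripper": 0.2, "linear": [0, 0, 0], "delta_rot": [0, 0, 0]}, {"gripper": 0.2, "linear": [0, 0, 0], "delta_rot": [0, 0, 0]}])

```text
clock: 11.9
position: [0.5402, -0.1827, 0.1672]
ee_rot: [-0.224, 0.747, 0.31, 0.544]
contact_force: [-0.3, -0.4, -3.0]
width: 0.0517
gripper_force: 43.5
```

```bash
python3 log.py; python3 - <<'E'
from h import *
s=optics.get_image("side")["pixels"][120:290,230:430]; t=optics.get_image("top")["pixels"][130:280,290:420]
r=lambda i,a,b:cv2.resize(i,(a,b),interpolation=cv2.INTER_CUBIC)
cv2.imwrite("pics/pour.png",np.hstack([r(s,440,374),r(t,324,374)]))
E
```

```text
11.9 [-1.165  0.556  1.979  1.086  1.518 -1.015] [ 0.5402 -0.1827  0.1672] [-0.2243  0.7469  0.3104  0.5435]
```

View pics/pour.png

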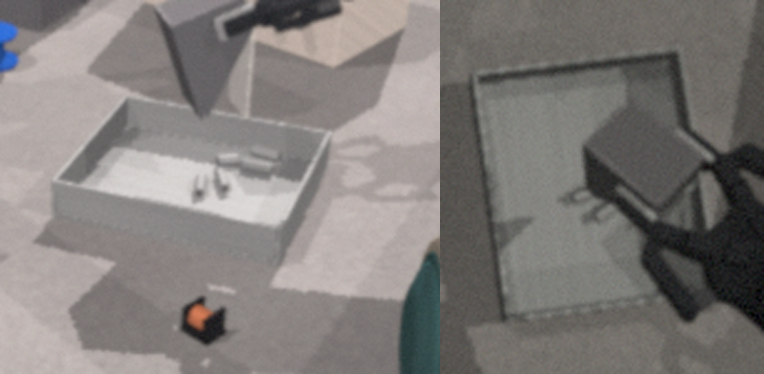

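The side view shows five standoffs lying in the tray at (230,158), (265,153), (258,167), (199,187) and (221,184). The lid hangs open at (250,75). I'll reverse the tip slowly.

send_rows(increments=[{"gripper": 0.2, "linear": [0.002, 0.002, -0.001], "delta_rot": [-0.025, 0.025, 0]}, {"gripper": 0.2, "linear": [0.006, 0.007, -0.004], "delta_rot": [-0.087, 0.087, 0]}, {"gripper": 0.2, "linear": [0.01, 0.011, -0.008], "delta_rot": [-0.148, 0.148, 0]}, {"gripper": 0.2, "linear": [0.014, 0.015, -0.013], "delta_rot": [-0.21, 0.21, 0]}, {"gripper": 0.2, "linear": [0.018, 0.019, -0.017], "delta_rot": [-0.272, 0.272, 0]}, {"gripper": 0.2, "linear": [0.021, 0.022, -0.023], "delta_rot": [-0.334, 0.334, 0]}, {"gripper": 0.2, "linear": [0.024, 0.025, -0.028], "delta_rot": [-0.395, 0.395, 0]}, {"gripper": 0.2, "linear": [0.027, 0.028, -0.034], "delta_rot": [-0.457, 0.457, 0]}])

```text
clock: 12.8
position: [0.567, -0.1538, 0.134]
ee_rot: [-0.114, 0.881, 0.366, 0.277]
contact_force: [0.2, -0.2, -2.9]
width: 0.0518
gripper_force: 43.4
```

send_rows(increments=[{"gripper": 0.2, "linear": [0.002, 0.002, -0.007], "delta_rot": [-0.062, 0.062, 0]}, {"gripper": 0.2, "linear": [0.004, 0.004, -0.013], "delta_rot": [-0.123, 0.123, 0]}, {"gripper": 0.2, "linear": [0.006, 0.005, -0.015], "delta_rot": [-0.185, 0.185, 0]}, {"gripper": 0.2, "linear": [0.007, 0.007, -0.02], "delta_rot": [-0.247, 0.247, 0]}, {"gripper": 0.2, "linear": [0.007, 0.007, -0.02], "delta_rot": [-0.309, 0.309, 0]}, {"gripper": 0.2, "linear": [0.007, 0.007, -0.015], "delta_rot": [-0.37, 0.37, 0]}, {"gripper": 0.2, "linear": [0.005, 0.008, 0], "delta_rot": [-0.432, 0.432, 0]}, {"gripper": 0.2, "linear": [0.005, 0.008, 0.02], "delta_rot": [-0.432, 0.432, 0]}])

```text
clock: 13.6
position: [0.5723, -0.1428, 0.153]
ee_rot: [-0.002, 0.923, 0.385, -0.001]
contact_force: [-0.2, -0.6, -3.5]
width: 0.0517
gripper_force: 43.4
```

```bash
python3 log.py
```

```text
13.6 [-3.630e-01  3.250e-01  1.537e+00  1.000e-03  1.283e+00  4.170e-01] [ 0.5723 -0.1428  0.153 ] [-0.0015  0.9229  0.3851 -0.0011]
```

send_rows(increments=[{"gripper": 0.2, "linear": [0.001, 0.012, 0.004], "delta_rot": [0, 0, -0.04]}, {"gripper": 0.2, "linear": [0.004, 0.036, 0.006], "delta_rot": [0, 0, -0.12]}, {"gripper": 0.2, "linear": [0.007, 0.064, 0.007], "delta_rot": [0, 0, -0.21]}, {"gripper": 0.2, "linear": [0.01, 0.094, 0.007], "delta_rot": [0, 0, -0.31]}, {"gripper": 0.2, "linear": [0.013, 0.126, 0.007], "delta_rot": [0, 0, -0.41]}, {"gripper": 0.2, "linear": [0.016, 0.158, 0.007], "delta_rot": [0, 0, -0.51]}, {"gripper": 0.2, "linear": [0.019, 0.19, 0.007], "delta_rot": [0, 0, -0.61]}, {"gripper": 0.2, "linear": [0.022, 0.222, 0.007], "delta_rot": [0, 0, -0.71]}])

```text
clock: 14.4
position: [0.5928, 0.0776, 0.1604]
ee_rot: [-0.001, 0.999, 0.036, -0.001]
contact_force: [0.7, -0.1, -2.8]
width: 0.0517
gripper_force: 43.2
```

send_rows(increments=[{"gripper": 0.2, "linear": [0.004, 0.032, 0], "delta_rot": [0, 0, -0.1]}, {"gripper": 0.2, "linear": [0.008, 0.064, 0], "delta_rot": [0, 0, -0.2]}, {"gripper": 0.2, "linear": [0.012, 0.094, -0.005], "delta_rot": [0, 0, -0.3]}, {"gripper": 0.2, "linear": [0.015, 0.122, -0.015], "delta_rot": [0, 0, -0.385]}, {"gripper": 0.2, "linear": [0.017, 0.145, -0.025], "delta_rot": [0, 0, -0.45]}, {"gripper": 0.2, "linear": [0.018, 0.158, -0.04], "delta_rot": [0, 0, -0.5]}, {"gripper": 0.2, "linear": [0.018, 0.164, -0.06], "delta_rot": [0, 0, -0.52]}, {"gripper": 0.2, "linear": [0.018, 0.164, -0.08], "delta_rot": [0, 0, -0.52]}])

```text
clock: 15.2
position: [0.6107, 0.2414, 0.0799]
ee_rot: [-0.0, 0.976, -0.219, -0.001]
contact_force: [0.2, -0.3, -2.7]
width: 0.0516
gripper_force: 43.3
```

```bash
python3 log.py
```

```text
15.2 [2.700e-01 4.730e-01 1.488e+00 2.000e-03 1.182e+00 2.282e+00] [0.6107 0.2414 0.0799] [-5.000e-04  9.757e-01 -2.192e-01 -9.000e-04]
```

send_rows(increments=[{"gripper": 0.2, "linear": [0, 0, -0.02], "delta_rot": [0, 0, 0]}, {"gripper": 0.2, "linear": [0, 0, -0.04], "delta_rot": [0, 0, 0]}, {"gripper": 0.2, "linear": [0, 0, -0.055], "delta_rot": [0, 0, 0]}, {"gripper": 0.2, "linear": [0, 0, -0.065], "delta_rot": [0, 0, 0]}, {"gripper": 0.2, "linear": [0, 0, -0.072], "delta_rot": [0, 0, 0]}, {"gripper": 0.2, "linear": [0, 0, -0.076], "delta_rot": [0, 0, 0]}, {"gripper": 0.2, "linear": [0, 0, -0.078], "delta_rot": [0, 0, 0]}])

```text
clock: 15.9
position: [0.6123, 0.2395, 0.0023]
ee_rot: [-0.0, 0.976, -0.219, 0.0]
contact_force: [-0.3, 0.8, -1.8]
width: 0.0514
gripper_force: 43.3
```

send_rows(increments=[{"gripper": 0.2, "linear": [0, 0, -0.001], "delta_rot": [0, 0, 0]}, {"gripper": 0.2, "linear": [0, 0, -0.002], "delta_rot": [0, 0, 0]}, {"gripper": 0.2, "linear": [0, 0, -0.002], "delta_rot": [0, 0, 0]}])

```text
clock: 16.2
position: [0.6125, 0.2394, 0.0004]
ee_rot: [-0.0, 0.976, -0.219, 0.0]
contact_force: [-0.8, 0.1, -1.6]
width: 0.0516
gripper_force: 43.3
```

send_rows(increments=[{"gripper": 0.2, "linear": [0, 0, -0.001], "delta_rot": [0, 0, 0]}, {"gripper": 0.2, "linear": [0, 0, -0.002], "delta_rot": [0, 0, 0]}, {"gripper": 0.2, "linear": [0, 0, -0.002], "delta_rot": [0, 0, 0]}])

```text
clock: 16.5
position: [0.6126, 0.2394, 0.0003]
ee_rot: [-0.0, 0.976, -0.219, 0.001]
contact_force: [-3.4, -1.8, 7.1]
width: 0.0516
gripper_force: 44.5
```

The box is now seated on the mat (7 N upward). Opening gently, then retreating straight up.

send_rows(increments=[{"gripper": -0.2, "linear": [0, 0, 0], "delta_rot": [0, 0, 0]}, {"gripper": -0.3, "linear": [0, 0, 0], "delta_rot": [0, 0, 0]}, {"gripper": -0.5, "linear": [0, 0, 0], "delta_rot": [0, 0, 0]}, {"gripper": -1, "linear": [0, 0, 0], "delta_rot": [0, 0, 0]}, {"gripper": -1, "linear": [0, 0, 0], "delta_rot": [0, 0, 0]}, {"gripper": -1, "linear": [0, 0, 0], "delta_rot": [0, 0, 0]}])

```text
clock: 17.1
position: [0.6122, 0.2393, -0.0021]
ee_rot: [0.0, 0.976, -0.219, -0.0]
contact_force: [0.3, -0.3, 1.0]
width: 0.0853
gripper_force: 0.0
```

send_rows(increments=[{"gripper": -1, "linear": [0, 0, 0.02], "delta_rot": [0, 0, 0]}, {"gripper": -1, "linear": [0, 0, 0.045], "delta_rot": [0, 0, 0]}, {"gripper": -1, "linear": [0, 0, 0.08], "delta_rot": [0, 0, 0]}, {"gripper": -1, "linear": [0, 0, 0.12], "delta_rot": [0, 0, 0]}, {"gripper": -1, "linear": [0, 0, 0.16], "delta_rot": [0, 0, 0]}, {"gripper": -1, "linear": [0, 0, 0.18], "delta_rot": [0, 0, 0]}, {"gripper": -1, "linear": [0, 0, 0.18], "delta_rot": [0, 0, 0]}, {"gripper": -1, "linear": [0, 0, 0.18], "delta_rot": [0, 0, 0]}])

```text
clock: 17.9
position: [0.612, 0.2393, 0.1778]
ee_rot: [0.0, 0.976, -0.219, -0.0]
contact_force: [-0.9, -0.6, -0.7]
width: 0.0854
gripper_force: 0.0
```

```bash
python3 log.py; python3 - <<'E'
from h import *
s=optics.get_image("side")["pixels"]; t=optics.get_image("top")["pixels"][110:290,90:430]
r=lambda i,a,b:cv2.resize(i,(a,b),interpolation=cv2.INTER_CUBIC)
a=np.hstack([r(s[230:400,70:240],400,400),r(s[160:260,230:390],400,250) if 0 else cv2.copyMakeBorder(r(s[150:250,250:390],400,286),0,114,0,0,0)])
b=r(t,378,200); a[:]=a
cv2.imwrite("pics/end.png",np.vstack([a,cv2.copyMakeBorder(b,0,0,0,800-378,0)]))
E
```

```text
17.9 [ 0.267  0.409  1.343 -0.     1.39   2.28 ] [0.612  0.2393 0.1778] [ 1.000e-04  9.757e-01 -2.193e-01 -1.000e-04]
```

View pics/end.png

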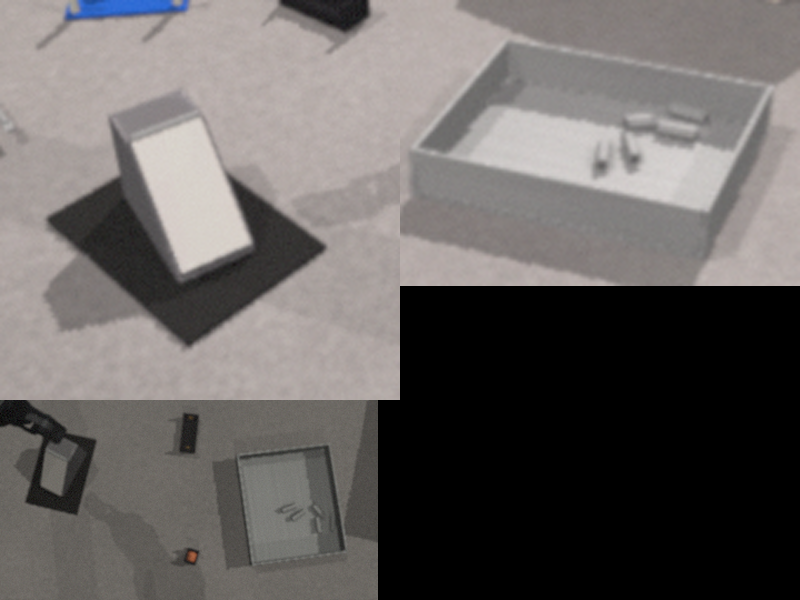

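The final view shows the box upright near the mat's centre with the lid shut (left panel, 180,190). All five standoffs lie in the tray (right panel, around (600–690,110–160)), and the holder and coil are where they were. Handing in.

```bash
python3 -c "
from rig import sign_off
print(sign_off())"
```

```text
the job is handed in; nothing more can be done
None
```

The job is handed in with no verdict shown: the last images have all five standoffs in the tray, the box upright on its mat with its lid shut, and the holder and coil in place; my first grip closed on the box's roof (about 20 N, box rocked and settled back) because the real fingertips sit about 32 mm short of the reported TCP.

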